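# Find the stirrer plate's soft foot and shim it

### The arm

A 6-joint arm with a two-finger parallel gripper is mounted at the origin on the work surface. World frame = base frame: x ahead of the robot, y to its left, z up, the work surface at z = 0. Lengths are in m, angles in degrees, forces in N, time in s.
With the tool pointing down it reaches from about 0.275 to 0.725 m from the base axis. Payload 15.9 kg.
Tool frame: the origin (TCP) lies where the fingers leave the gripper's body, on its centre line; the fingertips stand 73 mm ahead of it and the grasp point (between the pads) lies 54 mm ahead of it (manip.hold_point_z is the distance from the TCP to the grasp point, in m); z points along the fingers, y is the direction in which the jaws open and shut (so a half turn about z gives the same grasp; the last joint's range is limited). The gripper opens to 85 mm and grips with 20 to 120 N. Pads are 22 mm wide; open, the fingers measure 114 mm over their backs; the gripper's body (76 mm by 85 mm) begins 54 mm behind the grasp point. The pads swing forward as they close: fully open they stand 13 mm farther back than shut.
Start: joints at [74.943, 12.198, -1.971, 75.831, 0, 90], TCP at [0.13, 0.483, 0.304] pointing down, gripper open.
Joint ranges: [-170.91, 170.91], [-42.67, 98.43], [-65.05, 77.54], [-120.47, 116.71], [-90, 82.35], [-180, 180]. Speed limits (degrees/s): [108.29, 108.29, 136.94, 147.25, 180, 180].

### API

Orientations are given as a 3x3 rotation matrix whose columns are the frame's x, y, z axes.
In Python, from station import telemetry, viewer, job, manip gives the robot as it stands. The module is installed in compiled form; this text tells all that it offers.
- The arm moves only by the shell command python3 -m crank 'ROWS' [OPENING]. ROWS is text: rows parted by semicolons, each of 6 numbers parted by spaces: the shift along the tool's x, y, z in mm, then the turn, a rotation vector about the tool's x, y, z in degrees. In form: x y z wx wy wz; .... A call has 1 to 10 rows; each row is the pose to reach, as a shift and turn from the pose commanded when the call began, along the tool's axes at that moment; what a row does not reach only later rows make up. A row lasts 1/10 s, in which the tool goes at most 50 mm and 8.59 degrees, less where a joint would pass 70% of its speed; a pose out of reach is approached as far as the arm can. A call with a gripper value outside its range is refused whole. OPENING is the opening, from -1 (shut) to 1 (fully open), so that 0 is half open, set as the call begins (- or left out, the last holds). The fingers move at their own pace and stop on an object; the grip force is fixed at half the most. Time passes only in rows, so rows that repeat a pose let the fingers close. It gives the time, the measured TCP pose, the force and the opening at its end, in the units of the state.
- telemetry.get_state(): the state, without advancing time (a new reading comes with each control period).
- viewer.snapshot(name): name is "side" or "top"; returns (picture, depth): 384x512x3 uint8, red, green, blue; 384x512 float32, m along the optical axis (not along the pixel's ray), 0 where there is no reading.
- viewer.camera_info(name): a dict with "camera_matrix" (3x3 intrinsics, pixels), "k1" (the pictures are not rectified: a ray, as slopes to the right and down, at radius r is drawn at 1 + k1 r^2 times it, then the intrinsics apply), "extrinsics" (4x4, takes a point from camera to world coordinates). Camera axes: x right, y down, z forward; pixel columns grow to the right and rows downward; lengths in m; the calibration is good to about 2 mm. A picture is of the moment at which its call begins. camera_info takes no time and is no camera call.
- job.job_done(): hands the job in, once; it reports no verdict.
The state is a dict: "t": time; "joint_positions": joint angles; "dq": joint speeds; "joint_efforts": joint torques, N m; "ee_pos": TCP position; "tcp_rot": TCP orientation; "force": force on the tool from outside, world axes, zero at the start; "wrist_torque": the same for the moment, N m; "opening": finger opening in m.
Only numpy, scipy, OpenCV 4.12 (cv2) and the standard library are available. Lean on these libraries where they do the work, as an engineer would, in place of code of your own. Each camera call takes 0.05 s, during which the arm holds its last target.

### The job

The stirrer's metal plate rocks because one of its four feet is soft: press down on the plate's corners with the fingertips until you find the one that gives. Press the tab of that corner's flip shim down flat, leaving the other three tabs up, then press firmly (about 10 N) on the same corner once more to check that the shim now carries it. Only touch and press: do not pick up or shift the plate or anything standing around, and finish clear of everything.

Things in the scene. Friction and masses are not known exactly. Their poses are not given: they have to be found in the camera images.
- base: fixed dark steel slab on the bench, 220 (x) by 284 (y) by 10 mm; origin at the centre of its underside. x points roughly away from the robot, y roughly to its left (turned up to 0.3 rad). At each corner stand a foot, 32 mm tall, hidden under the plate, and a flip shim just outside the plate. The feet look alike; three are rigid, one is soft.
- plate: loose aluminium plate, 200 (x) by 190 (y) by 6 mm, 2.2 kg with the stirrer bolted on its middle (white, 104 mm square, 36 mm tall); lies on the feet, top 48 mm above the bench; axes as the base, origin at the centre of its underside. The soft foot gives from about 4 N and lets its corner sink up to 3.5 mm at 7 N, springing back; the others sink under 1 mm.
- corner_near_left (a point): point on the plate's top, right above the foot at the robot-side (-x) left (+y) corner (85 mm in x and 60 mm in y from the plate's centre): the place to press that corner; moves with the plate
- corner_near_right (a point): point on the plate's top, right above the foot at the robot-side (-x) right (-y) corner (85 mm in x and 60 mm in y from the plate's centre): the place to press that corner; moves with the plate
- corner_far_left (a point): point on the plate's top, right above the foot at the far (+x) left (+y) corner (85 mm in x and 60 mm in y from the plate's centre): the place to press that corner; moves with the plate
- corner_far_right (a point): point on the plate's top, right above the foot at the far (+x) right (-y) corner (85 mm in x and 60 mm in y from the plate's centre): the place to press that corner; moves with the plate
- shim_near_left: flip shim, robot-side (-x) left (+y) corner; origin mid hinge line (along the base's x): 85 mm in x, 87 mm in y from the base's centre, 21 mm up. Brass tab 24 mm wide, 3 thick, reaching 50 mm outwards, 30 degrees up; its z axis is then upright and tilts 0.52 rad when the tab is flat. Starts at 0 to 0.08 rad, takes about 3 N, stays where left. Flat, its hidden cam stands 1 mm below the plate
- shim_near_left_pad (a point): point on the upper face of that shim's tab (robot-side (-x) left (+y)), 32 mm out from its hinge line along the tab; about 38 mm above the bench when the tab is up, 22.5 mm when it lies flat on its black rest. The tab's outer end is 47 mm above the bench when up
- shim_near_right: flip shim, robot-side (-x) right (-y) corner; origin mid hinge line (along the base's x): 85 mm in x, 87 mm in y from the base's centre, 21 mm up. Brass tab 24 mm wide, 3 thick, reaching 50 mm outwards, 30 degrees up; its z axis is then upright and tilts 0.52 rad when the tab is flat. Starts at 0 to 0.08 rad, takes about 3 N, stays where left. Flat, its hidden cam stands 1 mm below the plate
- shim_near_right_pad (a point): point on the upper face of that shim's tab (robot-side (-x) right (-y)), 32 mm out from its hinge line along the tab; about 38 mm above the bench when the tab is up, 22.5 mm when it lies flat on its black rest. The tab's outer end is 47 mm above the bench when up
- shim_far_left: flip shim, far (+x) left (+y) corner; origin mid hinge line (along the base's x): 85 mm in x, 87 mm in y from the base's centre, 21 mm up. Brass tab 24 mm wide, 3 thick, reaching 50 mm outwards, 30 degrees up; its z axis is then upright and tilts 0.52 rad when the tab is flat. Starts at 0 to 0.08 rad, takes about 3 N, stays where left. Flat, its hidden cam stands 1 mm below the plate
- shim_far_left_pad (a point): point on the upper face of that shim's tab (far (+x) left (+y)), 32 mm out from its hinge line along the tab; about 38 mm above the bench when the tab is up, 22.5 mm when it lies flat on its black rest. The tab's outer end is 47 mm above the bench when up
- shim_far_right: flip shim, far (+x) right (-y) corner; origin mid hinge line (along the base's x): 85 mm in x, 87 mm in y from the base's centre, 21 mm up. Brass tab 24 mm wide, 3 thick, reaching 50 mm outwards, 30 degrees up; its z axis is then upright and tilts 0.52 rad when the tab is flat. Starts at 0 to 0.08 rad, takes about 3 N, stays where left. Flat, its hidden cam stands 1 mm below the plate
- shim_far_right_pad (a point): point on the upper face of that shim's tab (far (+x) right (-y)), 32 mm out from its hinge line along the tab; about 38 mm above the bench when the tab is up, 22.5 mm when it lies flat on its black rest. The tab's outer end is 47 mm above the bench when up
- beaker: small glass beaker, 42 mm wide, 55 mm tall, standing on the stirrer; origin at its underside; not to be disturbed
- vial: amber vial, 20 mm wide, 42 mm tall, standing on the base between the two left shims; origin at its underside; not to be disturbed
- locknut: steel lock nut, 28 mm across, 10 mm tall, lying on the base between the two right shims; origin at its underside; not to be disturbed
- flask: conical glass flask, 82 mm wide at the foot, 134 mm tall, on the bench to the left; origin at its underside; not to be disturbed
- jar: amber jar with a white lid, 84 mm wide, 100 mm tall, on the bench at the far left; origin at its underside; not to be disturbed
- spray: spray bottle, 72 mm wide, 157 mm tall, on the bench to the right; origin at its underside; not to be disturbed
- tape: roll of red tape, 56 mm across, 19 mm tall, lying on the bench at the far right; origin at its underside; not to be disturbed
- marker: blue marker, 14 mm thick, 134 mm long, lying on the bench on the robot's side to the left; origin at its underside; not to be disturbed

How it is judged:
By the outcome, as a careful person would: the job done as asked, in the order asked, and still so for the second after the job is handed in, with the robot touching nothing.
It also fails if it takes over 58 s, if anything falls off the work surface, if the arm or the gripper's body presses on something with over 40 N, if the wrist force passes 120 N, or if a joint passes its speed limit or range.

## Working session

There is one attempt and no reset: what is moved stays moved. The work goes in short steps, Python scripts to look and compute and a shell command to move; the robot and the scene stay as the last step left them, time stands still between calls to the robot, and variables do not carry over. Pictures are saved under pics/ and viewed, and the job is handed in when it is done.

```bash
mkdir -p pics; python3 - <<'E'
from station import telemetry, viewer, job, manip
import cv2,numpy as np
print(telemetry.get_state()); print(manip.hold_point_z)
for n in("top","side"):
    p,d=viewer.snapshot(n); cv2.imwrite(f"pics/{n}0.png",cv2.resize(p[:,:,::-1],(800,600),interpolation=cv2.INTER_CUBIC)); np.savez(f"{n}0.npz",p=p,d=d)
    print(viewer.camera_info(n))
E
```

```text
{'t': 0.0, 'joint_positions': array([ 7.49424960e+01,  1.22252225e+01, -2.00852344e+00,  7.58313125e+01,
        7.77521006e-04,  8.99986344e+01]), 'dq': array([-0.01212138,  0.04154021, -0.0633455 , -0.09698506, -0.08034283,
        0.02144674]), 'joint_efforts': array([ 4.03641502e-05, -6.86173296e+01,  4.87107861e+01,  1.80432200e-02,
        8.64182607e-05,  2.85436272e-05]), 'ee_pos': array([0.12982339, 0.48258237, 0.3034105 ]), 'tcp_rot': array([[-9.65671768e-01,  2.59765167e-01, -3.08089712e-04],
       [ 2.59765350e-01,  9.65671149e-01, -1.09297175e-03],
       [ 1.35973569e-05, -1.13548299e-03, -9.99999355e-01]]), 'force': array([ 0.96246669, -0.43432621, -0.3483827 ]), 'wrist_torque': array([ 0.01290033, -0.03290291, -0.03371157]), 'opening': 0.08531604100389938}
0.0539
{'camera_matrix': array([[363.05481316,   0.        , 255.01500241],
       [  0.        , 363.05481316, 189.04520365],
       [  0.        ,   0.        ,   1.        ]]), 'k1': -0.03919154563678225, 'extrinsics': array([[-0.01420159, -0.99623947,  0.08547069,  0.42667202],
       [-0.99976749,  0.01276062, -0.017382  ,  0.0127176 ],
       [ 0.01622598, -0.08569767, -0.99618905,  0.95412473],
       [ 0.        ,  0.        ,  0.        ,  1.        ]])}
{'camera_matrix': array([[436.28264983,   0.        , 255.72139583],
       [  0.        , 436.28264983, 191.15466401],
       [  0.        ,   0.        ,   1.        ]]), 'k1': 0.05608141473250794, 'extrinsics': array([[ 0.88819809, -0.27686056,  0.36667749, -0.01074293],
       [-0.45886192, -0.49377927,  0.73866621, -1.00818606],
       [-0.0234498 , -0.82433625, -0.56561457,  0.87139438],
       [ 0.        ,  0.        ,  0.        ,  1.        ]])}
```

View pics/top0.png

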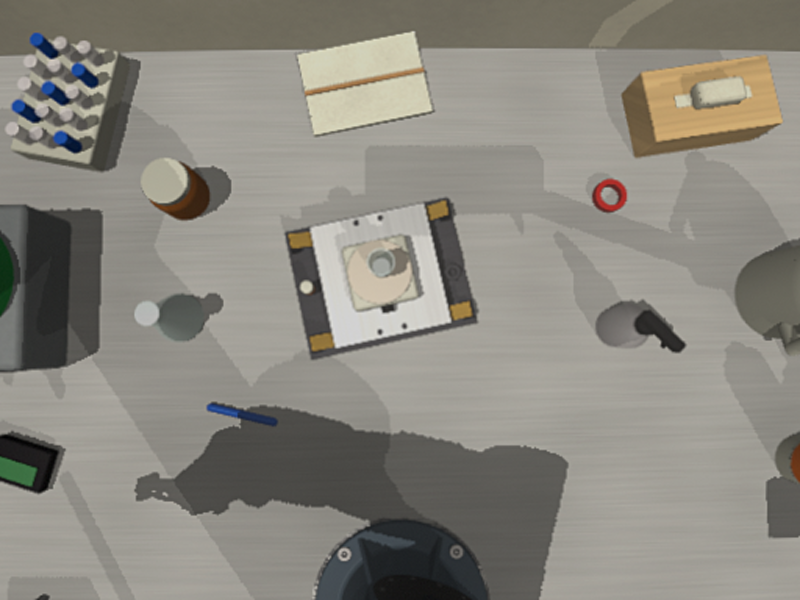

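View pics/side0.png

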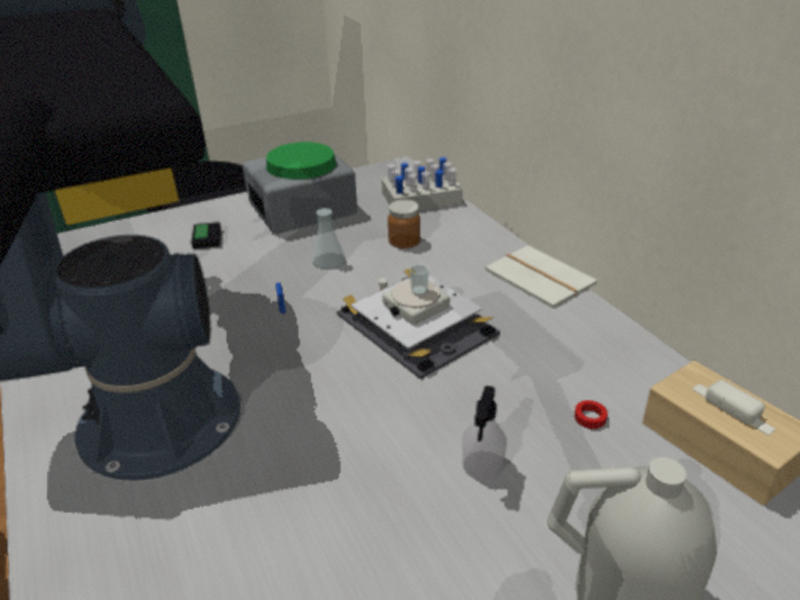

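The top view shows the base centred near (381,277) on the 800x600 picture, turned by about 12 degrees, with brass tabs at its four corners. The vial is at (306,287) and the nut at (453,272). I'll enlarge that area.

```bash
python3 - <<'E'
import cv2,numpy as np
z=np.load("top0.npz");c=z['p'][115:240,175:315,::-1]
cv2.imwrite("pics/topcrop.png",cv2.resize(c,None,fx=5,fy=4.8*1,interpolation=cv2.INTER_CUBIC) if 0 else cv2.resize(c,(672,600),interpolation=cv2.INTER_CUBIC))
E
```

```text
(no output)
```

View pics/topcrop.png

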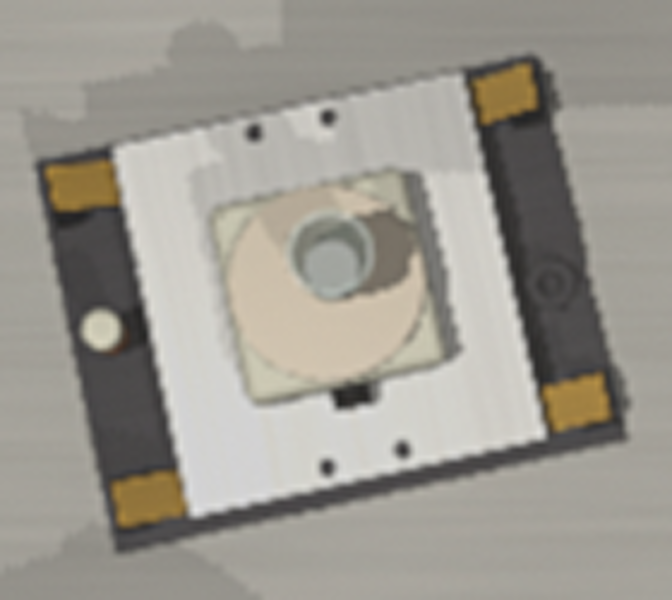

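Crop scale is 4.8. Plate corners are FL (112,148), FR (465,70), NR (548,438) and NL (190,518). Base corners are FL (40,160), FR (535,57), NR (625,438) and NL (116,552).

```bash
cat > h.py <<'E'
import numpy as np,cv2
from station import telemetry, viewer
def ray(n,uv,z):
    i=viewer.camera_info(n);K=i['camera_matrix'];E=i['extrinsics']
    q=cv2.undistortPoints(np.array(uv,float).reshape(-1,1,2),K,np.array([i['k1'],0,0,0]))[:,0]
    d=np.c_[q,np.ones(len(q))]@E[:3,:3].T;o=E[:3,3]
    return o+d*((np.asarray(z)-o[2])/d[:,2])[:,None]
def fit(L,W): # local xy -> world xy rigid
    lc,wc=L.mean(0),W.mean(0);H=(L-lc).T@(W-wc);th=np.arctan2(H[0,1]-H[1,0],H[0,0]+H[1,1])
    R=np.array([[np.cos(th),-np.sin(th)],[np.sin(th),np.cos(th)]]);t=wc-R@lc
    return t,th,R,np.abs(W-(L@R.T+t)).max()
def joints(R,p): pass
E
python3 - <<'E'
from h import *
cr=lambda a:np.array(a,float)/4.8+np.array([175,115])-0.5+0.5/4.8
P=ray("top",cr([(112,148),(465,70),(548,438),(190,518)]),[.048]*4)[:,:2]
B=ray("top",cr([(40,160),(535,57),(625,438),(116,552)]),[.010]*4)[:,:2]
s=np.array([[1,1],[1,-1],[-1,-1],[-1,1]])
for L,W in((s*[.1,.095],P),(s*[.11,.142],B)):
    t,th,R,e=fit(L,W);print(t,np.degrees(th),e)
    for n,l in zip(("FL","FR","NR","NL"),s):print(n,t+R@(l*[.085,.06]),t+R@(l*[.085,.087+.032*.87]),t+R@(l*[.085,.087+.050*.87]))
# depth check on the plate
z=np.load("top0.npz");d=z['d'];i=viewer.camera_info("top");E=i['extrinsics']
for n,(u,v) in {"pl":(211,195),"pl2":(268,190),"pl3":(215,150),"pl4":(270,140)}.items():
    q=cv2.undistortPoints(np.array([[[u,v]]],float),i['camera_matrix'],np.array([i['k1'],0,0,0]))[0,0]
    D=np.median(d[v-1:v+2,u-1:u+2]);print(n,E[:3,:3]@np.array([q[0]*D,q[1]*D,D])+E[:3,3])
E
```

```text
[0.53930707 0.02626999] 11.735050544159083 0.0009539141094235815
FL [0.61032727 0.10230374] [0.59917357 0.1559975 ] [0.59598854 0.17133019]
FR [ 0.63473363 -0.01518809] [ 0.64588733 -0.06888186] [ 0.64907236 -0.08421454]
NR [ 0.46828687 -0.04976376] [ 0.47944057 -0.10345753] [ 0.4826256  -0.11879021]
NL [0.44388051 0.06772807] [0.43272681 0.12142183] [0.42954178 0.13675452]
[0.53965801 0.02646394] 11.502071001049321 0.0030562617056691943
FL [0.6109868  0.10220827] [0.60005152 0.15594695] [0.59692886 0.17129246]
FR [ 0.6349152  -0.01538183] [ 0.64585048 -0.0691205 ] [ 0.64897314 -0.08446601]
NR [ 0.46832922 -0.0492804 ] [ 0.4792645  -0.10301907] [ 0.48238716 -0.11836458]
NL [0.44440082 0.0683097 ] [0.43346554 0.12204838] [0.43034289 0.13739389]
pl [0.49091585 0.10712475 0.04768003]
pl2 [ 0.50150296 -0.03554553  0.04913505]
pl3 [0.60466535 0.09658313 0.04825487]
pl4 [ 0.62903143 -0.0429519   0.04732354]
```

```bash
cat >> h.py <<'E'
from scipy.spatial.transform import Rotation as Ro
C=np.array([.5395,.0264]);TH=np.radians(11.7)
RB=np.array([[np.cos(TH),-np.sin(TH)],[np.sin(TH),np.cos(TH)]])
S={"NL":(-1,1),"NR":(-1,-1),"FL":(1,1),"FR":(1,-1)}
def corner(n): return C+RB@(np.array(S[n])*[.085,.06])
def pad(n,r=.032): return C+RB@(np.array(S[n])*[.085,.087+r*.9])
def go(xy,ztip,tip=.073):
    s=telemetry.get_state();R=s['tcp_rot'];p=s['ee_pos']
    y=np.r_[RB[:,0],0];z=np.array([0,0,-1.]);T=np.c_[np.cross(y,z),y,z]
    d=R.T@(np.r_[xy,ztip+tip]-p)*1000
    print("tool shift mm",d.round(1),"rotvec",np.degrees(Ro.from_matrix(R.T@T).as_rotvec()).round(2),'F',s['force'].round(2),'t',s['t'],'tip z',(p[2]-tip).round(4))
E
python3 - <<'E'
from h import *
cr=lambda a:np.array(a,float)/4.8+np.array([175,115])-0.5+0.5/4.8
f=lambda a:np.array(a,float)*.64-.18
b=ray("top",cr([(333,253)]),[.139])[0];print("beaker",b, RB.T@(b[:2]-C))
v=ray("top",cr([(101,330),(554,284)]),[.052,.02])[:,:2];print("vial,nut",(v-C)@RB)
print("spray,flask,jar",ray("top",f([(625,325),(147,313),(165,187)]),[.09,.134,.1])[:,:2])
for n in S: print(n,corner(n),np.linalg.norm(corner(n)-b[:2]))
go(corner("NL"),.2)
E
```

```text
beaker [0.54632312 0.02278752 0.139     ] [ 0.00594879 -0.00492106]
vial,nut [[ 0.00512816  0.11988101]
 [-0.01878849 -0.12016267]]
spray,flask,jar [[ 0.45093884 -0.35066412]
 [ 0.47650837  0.36340656]
 [ 0.67241081  0.35520624]]
NL [0.44409882 0.06791645] 0.11174268179156939
NR [ 0.4684333  -0.04959029] 0.10632672048170679
FL [0.6105667  0.10239029] 0.10229290521215982
FR [ 0.63490118 -0.01511645] 0.09634720032863954
tool shift mm [-411.2 -318.8   30.8] rotvec [-5.000e-02  3.000e-02  6.324e+01] F [-0.11 -0.44 -0.79] t 0.1 tip z 0.2305
```

```bash
python3 -m crank '-34 -27 3 0 0 5; -68 -53 5 0 0 10; -103 -80 8 0 0 16; -137 -106 10 0 0 21; -171 -133 13 0 0 26; -206 -159 15 0 0 32; -240 -186 18 0 0 37; -274 -213 20 0 0 42; -308 -239 23 0 0 47; -343 -266 26 0 0 53' -1
python3 - <<'E'
from h import *
go(corner("NL"),.09)
E
```

```text
t: 1.1
ee_pos: [0.3926, 0.1352, 0.2778]
tcp_rot: [[-0.37, 0.929, 0.0], [0.929, 0.37, 0.0], [0.0, 0.0, -1.0]]
force: [0.9, 0.9, -0.0]
opening: 0.0
tool shift mm [-81.5  22.9 114.8] rotvec [ 1.000e-02 -0.000e+00  1.004e+01] F [ 0.88  0.87 -0.04] t 1.1 tip z 0.2048
```

```bash
python3 -m crank '-27 8 38 0 0 3; -54 15 77 0 0 7; -81 23 115 0 0 10; -81 23 115 0 0 10; -81 23 115 0 0 10'
python3 - <<'E'
from h import *
go(corner("NL"),.055)
p,d=viewer.snapshot("side"); cv2.imwrite("pics/s1.png",cv2.resize(p[160:260,200:330,::-1],(780,600),interpolation=cv2.INTER_CUBIC))
E
```

```text
t: 1.6
ee_pos: [0.4431, 0.07, 0.1625]
tcp_rot: [[-0.206, 0.978, -0.002], [0.978, 0.206, -0.0], [0.0, -0.002, -1.0]]
force: [0.5, 0.0, 0.5]
opening: 0.0
tool shift mm [-2.3  0.7 34.5] rotvec [-0.12 -0.02  0.21] F [0.47 0.01 0.5 ] t 1.6 tip z 0.0895
```

View pics/s1.png

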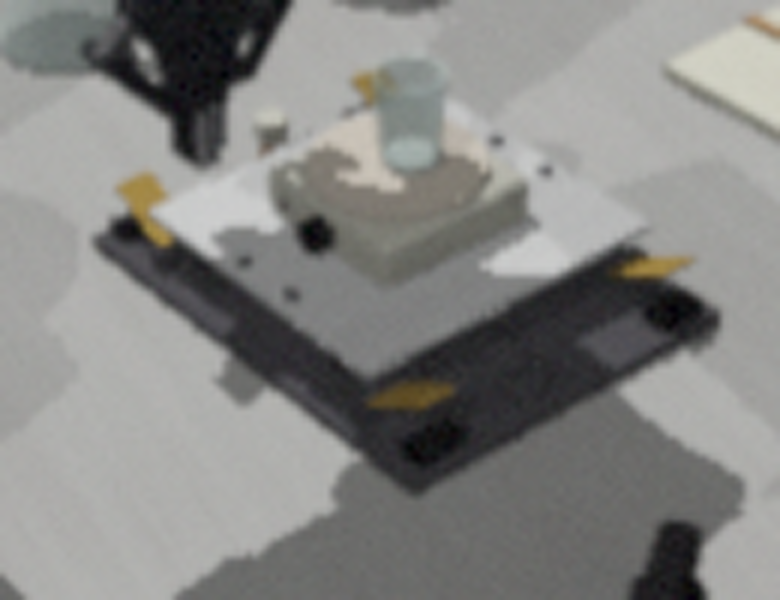

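The side view shows the shut fingertips at (200,155), hanging over the near-left end of the plate, with all four tabs up. Next I'll approach and press.

```bash
python3 -m crank '-1 0 17 0 0 0; -2 0 35 0 0 0; -2 0 37 0 0 0; -2 0 37 0 0 0; -2 0 37 0 0 0; -2 0 37 0 0 0'
```

```text
t: 2.25
ee_pos: [0.4445, 0.0687, 0.1269]
tcp_rot: [[-0.207, 0.978, 0.002], [0.978, 0.207, 0.0], [-0.0, 0.002, -1.0]]
force: [0.3, -0.8, 0.1]
opening: -0.0002
```

```bash
python3 -m crank '0 0 1 0 0 0; 0 0 2 0 0 0; 0 0 3 0 0 0; 0 0 3 0 0 0; 0 0 3 0 0 0'
```

```text
t: 2.75
ee_pos: [0.444, 0.0683, 0.1229]
tcp_rot: [[-0.207, 0.978, -0.0], [0.978, 0.207, -0.0], [0.0, -0.0, -1.0]]
force: [0.3, -0.1, -0.8]
opening: -0.0003
```

```bash
for i in 1; do python3 -m crank '0 0 0.5 0 0 0; 0 0 1 0 0 0; 0 0 1.5 0 0 0; 0 0 1.5 0 0 0; 0 0 1.5 0 0 0'; done
```

```text
t: 3.25
ee_pos: [0.444, 0.0684, 0.1214]
tcp_rot: [[-0.207, 0.978, -0.0], [0.978, 0.207, 0.0], [0.0, -0.0, -1.0]]
force: [-0.4, 0.6, -0.1]
opening: 0.0002
```

```bash
python3 -m crank '0 0 0.5 0 0 0; 0 0 1 0 0 0; 0 0 1 0 0 0; 0 0 1 0 0 0'
```

```text
t: 3.65
ee_pos: [0.4441, 0.0684, 0.1206]
tcp_rot: [[-0.207, 0.978, 0.0], [0.978, 0.207, 0.0], [-0.0, 0.0, -1.0]]
force: [-2.0, 0.6, 6.7]
opening: -0.0
```

```bash
python3 -m crank '0 0 0.5 0 0 0; 0 0 0.5 0 0 0; 0 0 0.5 0 0 0'
```

```text
t: 3.95
ee_pos: [0.4441, 0.0684, 0.1205]
tcp_rot: [[-0.207, 0.978, 0.001], [0.978, 0.207, 0.0], [-0.0, 0.001, -1.0]]
force: [-4.7, -0.7, 16.7]
opening: -0.0002
```

Near-left is rigid: 6.7 to 16.7 N with only 0.1 mm of sink. Next is near-right, 120 mm along −tool x.

```bash
python3 -m crank '0 0 -15 0 0 0; -20 0 -30 0 0 0; -65 0 -30 0 0 0; -105 0 -25 0 0 0; -120 0 -8 0 0 0; -120 0 -5 0 0 0; -120 0 -5 0 0 0; -120 0 -5 0 0 0'
python3 - <<'E'
from h import *
go(corner("NR"),.048)
E
```

```text
t: 4.75
ee_pos: [0.4688, -0.0483, 0.1253]
tcp_rot: [[-0.208, 0.978, 0.0], [0.978, 0.208, 0.0], [0.0, 0.0, -1.0]]
force: [-0.3, -0.9, -0.7]
opening: -0.0001
tool shift mm [-1.2 -0.6  4.3] rotvec [ 0.   -0.01  0.29] F [-0.33 -0.88 -0.66] t 4.75 tip z 0.0523
```

```bash
python3 -m crank '-1 0 2 0 0 0; -1 0 4 0 0 0; -1 0 4.5 0 0 0; -1 0 4.5 0 0 0; -1 0 4.5 0 0 0'
```

```text
t: 5.25
ee_pos: [0.4691, -0.0496, 0.1206]
tcp_rot: [[-0.207, 0.978, 0.0], [0.978, 0.207, 0.001], [0.001, 0.0, -1.0]]
force: [-1.7, 4.5, 4.4]
opening: -0.0
```

```bash
python3 -m crank '0 0 0.5 0 0 0; 0 0 0.5 0 0 0; 0 0 0.5 0 0 0'
```

```text
t: 5.55
ee_pos: [0.4691, -0.0496, 0.1205]
tcp_rot: [[-0.207, 0.978, 0.001], [0.978, 0.207, 0.001], [0.001, 0.001, -1.0]]
force: [-3.8, 5.4, 15.5]
opening: 0.0001
```

```bash
python3 -m crank '0 0 0.3 0 0 0; 0 0 0.3 0 0 0; 0 0 0.3 0 0 0'
```

```text
t: 5.85
ee_pos: [0.4692, -0.0497, 0.1205]
tcp_rot: [[-0.207, 0.978, 0.001], [0.978, 0.207, 0.001], [0.001, 0.001, -1.0]]
force: [-7.3, 4.4, 22.6]
opening: -0.0
```

Near-right is rigid too. Next is far-right, going over the stirrer with a 60 mm lift.

```bash
python3 -m crank '0 0 -25 0 0 0; -5 5 -60 0 0 0; -10 45 -65 0 0 0; -10 90 -65 0 0 0; -5 135 -65 0 0 0; 0 165 -50 0 0 0; 0 170 -15 0 0 0; 0 170 -6 0 0 0; 0 170 -6 0 0 0; 0 170 -6 0 0 0'
python3 - <<'E'
from h import *
go(corner("FR"),.048)
E
```

```text
t: 6.85
ee_pos: [0.6352, -0.0151, 0.1269]
tcp_rot: [[-0.207, 0.978, 0.001], [0.978, 0.207, -0.0], [-0.0, 0.001, -1.0]]
force: [0.3, -1.1, 1.3]
opening: 0.0001
tool shift mm [ 0.1 -0.3  5.9] rotvec [0.03 0.01 0.23] F [ 0.25 -1.14  1.28] t 6.85 tip z 0.0539
```

```bash
python3 -m crank '0 0 2 0 0 0; 0 0 4 0 0 0; 0 0 6 0 0 0; 0 0 6 0 0 0; 0 0 6 0 0 0'
```

```text
t: 7.35
ee_pos: [0.6356, -0.015, 0.1206]
tcp_rot: [[-0.207, 0.978, 0.001], [0.978, 0.207, -0.0], [-0.0, 0.001, -1.0]]
force: [-3.3, 0.4, 9.5]
opening: 0.0001
```

```bash
python3 -m crank '0 0 0.5 0 0 0; 0 0 0.5 0 0 0; 0 0 0.5 0 0 0'
```

```text
t: 7.65
ee_pos: [0.6356, -0.015, 0.1205]
tcp_rot: [[-0.207, 0.978, 0.002], [0.978, 0.207, -0.0], [-0.0, 0.001, -1.0]]
force: [-5.3, -0.2, 15.3]
opening: 0.0003
```

```bash
python3 -m crank '0 0 0.4 0 0 0; 0 0 0.4 0 0 0; 0 0 0.4 0 0 0'
```

```text
t: 7.95
ee_pos: [0.6356, -0.015, 0.1205]
tcp_rot: [[-0.207, 0.978, 0.002], [0.978, 0.207, -0.0], [-0.001, 0.002, -1.0]]
force: [-6.2, -0.6, 20.6]
opening: 0.0001
```

```bash
python3 -m crank '0 0 -15 0 0 0; 20 0 -30 0 0 0; 65 0 -30 0 0 0; 105 0 -25 0 0 0; 120 0 -8 0 0 0; 120 0 -6 0 0 0; 120 0 -6 0 0 0; 120 0 -6 0 0 0'
python3 - <<'E'
from h import *
go(corner("FL"),.048)
E
```

```text
t: 8.75
ee_pos: [0.611, 0.1016, 0.1253]
tcp_rot: [[-0.206, 0.979, 0.001], [0.979, 0.206, -0.0], [-0.0, 0.001, -1.0]]
force: [-0.3, -0.3, -0.6]
opening: -0.0002
tool shift mm [ 0.9 -0.3  4.3] rotvec [0.04 0.01 0.19] F [-0.27 -0.28 -0.59] t 8.75 tip z 0.0523
```

```bash
python3 -m crank '0.5 0 2 0 0 0; 0.5 0 4 0 0 0; 0.5 0 4.5 0 0 0; 0.5 0 4.5 0 0 0; 0.5 0 4.5 0 0 0'
```

```text
t: 9.25
ee_pos: [0.6106, 0.1028, 0.1204]
tcp_rot: [[-0.207, 0.978, 0.0], [0.978, 0.207, -0.0], [-0.0, 0.0, -1.0]]
force: [0.1, -1.5, 1.2]
opening: 0.0002
```

```bash
python3 -m crank '0 0 0.5 0 0 0; 0 0 1 0 0 0; 0 0 1 0 0 0; 0 0 1 0 0 0'
```

```text
t: 9.65
ee_pos: [0.6106, 0.103, 0.1193]
tcp_rot: [[-0.207, 0.978, 0.0], [0.978, 0.207, -0.0], [-0.0, 0.0, -1.0]]
force: [1.9, -3.3, 3.6]
opening: -0.0002
```

```bash
python3 -m crank '0 0 0.5 0 0 0; 0 0 1 0 0 0; 0 0 1 0 0 0; 0 0 1 0 0 0'
```

```text
t: 10.05
ee_pos: [0.6106, 0.103, 0.1183]
tcp_rot: [[-0.207, 0.978, 0.0], [0.978, 0.207, 0.0], [-0.0, 0.0, -1.0]]
force: [1.2, -3.0, 5.0]
opening: -0.0002
```

Far-left gives: it has sunk 2.2 mm at 5 N. One more mm to be sure.

```bash
python3 -m crank '0 0 0.5 0 0 0; 0 0 1.2 0 0 0; 0 0 1.2 0 0 0; 0 0 1.2 0 0 0'
```

```text
t: 10.45
ee_pos: [0.6106, 0.1031, 0.1174]
tcp_rot: [[-0.207, 0.978, 0.001], [0.978, 0.207, 0.0], [-0.0, 0.001, -1.0]]
force: [-0.1, -2.2, 8.7]
opening: -0.0003
```

```bash
python3 -m crank '0 0 -10 0 0 0; 15 0 -25 0 0 0; 40 0 -25 0 0 0; 56 0 -20 0 0 0; 56 0 -20 0 0 0; 56 0 -20 0 0 0'
python3 - <<'E'
from h import *
go(pad("FL"),.05)
E
```

```text
t: 11.05
ee_pos: [0.5984, 0.1579, 0.1364]
tcp_rot: [[-0.208, 0.978, -0.001], [0.978, 0.208, -0.0], [-0.0, -0.001, -1.0]]
force: [0.4, -0.3, 0.7]
opening: 0.0
tool shift mm [-1.1  0.7 13.4] rotvec [-0.08  0.01  0.3 ] F [ 0.38 -0.28  0.65] t 11.05 tip z 0.0634
```

```bash
python3 -m crank '-1 0.5 5 0 0 0; -1 0.5 10 0 0 0; -1 0.5 14 0 0 0; -1 0.5 17 0 0 0; -1 0.5 20 0 0 0; -1 0.5 20 0 0 0'
```

```text
t: 11.65
ee_pos: [0.5994, 0.1568, 0.1165]
tcp_rot: [[-0.207, 0.978, -0.001], [0.978, 0.207, -0.0], [-0.0, -0.001, -1.0]]
force: [-0.2, 0.5, 0.1]
opening: 0.0
```

```bash
python3 -m crank '0 0 3 0 0 0; 0 0 6 0 0 0; 0 0 9 0 0 0; 0 0 12 0 0 0; 0 0 14 0 0 0; 0 0 16 0 0 0; 0 0 18 0 0 0; 0 0 18 0 0 0'
```

```text
t: 12.45
ee_pos: [0.5994, 0.1569, 0.0987]
tcp_rot: [[-0.207, 0.978, -0.0], [0.978, 0.207, -0.0], [-0.0, -0.0, -1.0]]
force: [0.1, 0.6, 0.9]
opening: -0.0003
```

```bash
python3 -m crank '0 0 1 0 0 0; 0 0 2 0 0 0; 0 0 3 0 0 0; 0 0 3 0 0 0; 0 0 3 0 0 0'
```

```text
t: 12.95
ee_pos: [0.5995, 0.1568, 0.0959]
tcp_rot: [[-0.207, 0.978, -0.0], [0.978, 0.207, -0.0], [-0.0, -0.0, -1.0]]
force: [0.7, 0.2, -0.1]
opening: -0.0002
```

```bash
python3 -m crank '0 0 0.5 0 0 0; 0 0 1 0 0 0; 0 0 1 0 0 0; 0 0 1 0 0 0'
python3 - <<'E'
from h import *
p,d=viewer.snapshot("side"); cv2.imwrite("pics/s2.png",cv2.resize(p[160:260,200:330,::-1],(780,600),interpolation=cv2.INTER_CUBIC))
E
```

```text
t: 13.35
ee_pos: [0.5996, 0.1569, 0.0951]
tcp_rot: [[-0.207, 0.978, 0.0], [0.978, 0.207, -0.0], [-0.0, 0.0, -1.0]]
force: [-1.1, -0.2, 2.9]
opening: 0.0001
```

View pics/s2.png

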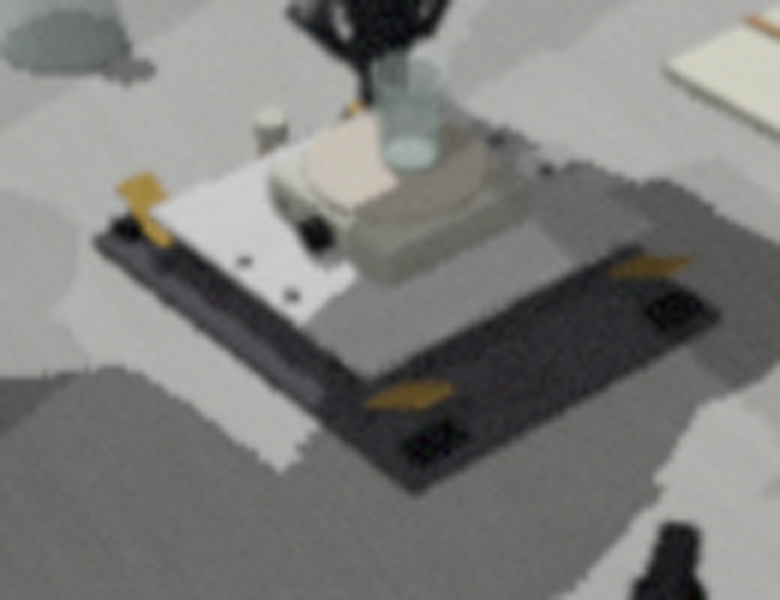

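The side view shows the fingers at (365,90) pressing on the far-left tab, whose brass is now low at (353,107). Contact has just begun to stiffen, so I'll press a bit more.

```bash
python3 -m crank '0 0 0.5 0 0 0; 0 0 0.8 0 0 0; 0 0 0.8 0 0 0; 0 0 0.8 0 0 0'
```

```text
t: 13.8
ee_pos: [0.5996, 0.1569, 0.0949]
tcp_rot: [[-0.207, 0.978, 0.001], [0.978, 0.207, 0.0], [-0.0, 0.001, -1.0]]
force: [-4.8, -2.4, 13.5]
opening: 0.0001
```

```bash
python3 -m crank '0 0 -15 0 0 0; 0 0 -45 0 0 0; -25 0 -55 0 0 0; -56 0 -45 0 0 0; -57 0 -35 0 0 0; -57 0 -31 0 0 0; -57 0 -31 0 0 0; -57 0 -31 0 0 0'
python3 - <<'E'
from h import *
go(corner("FL"),.048)
p,d=viewer.snapshot("top"); cv2.imwrite("pics/t2.png",cv2.resize(p[115:240,175:315,::-1],(672,600),interpolation=cv2.INTER_CUBIC))
p,d=viewer.snapshot("side"); cv2.imwrite("pics/s3.png",cv2.resize(p[160:260,200:330,::-1],(780,600),interpolation=cv2.INTER_CUBIC))
E
```

```text
t: 14.6
ee_pos: [0.6112, 0.102, 0.1252]
tcp_rot: [[-0.208, 0.978, -0.0], [0.978, 0.208, 0.0], [0.0, -0.0, -1.0]]
force: [-0.2, 0.2, 0.3]
opening: -0.0001
tool shift mm [ 0.5 -0.5  4.2] rotvec [-0.02 -0.01  0.3 ] F [-0.25  0.22  0.35] t 14.6 tip z 0.0522
```

View pics/t2.png

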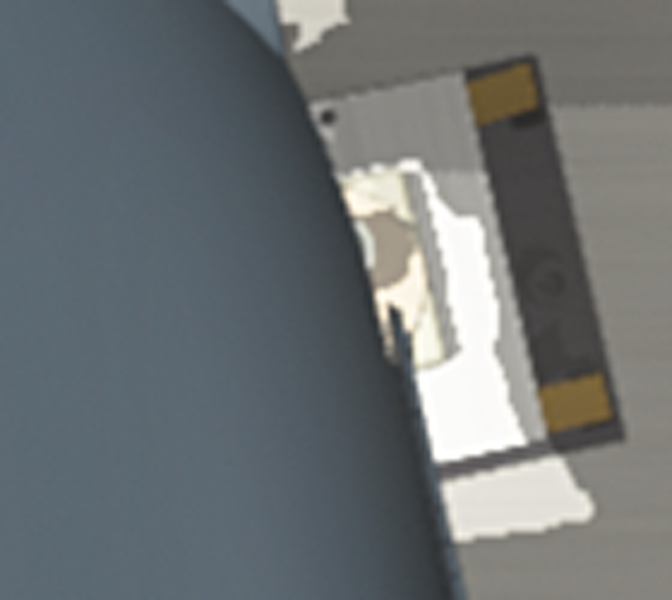

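View pics/s3.png

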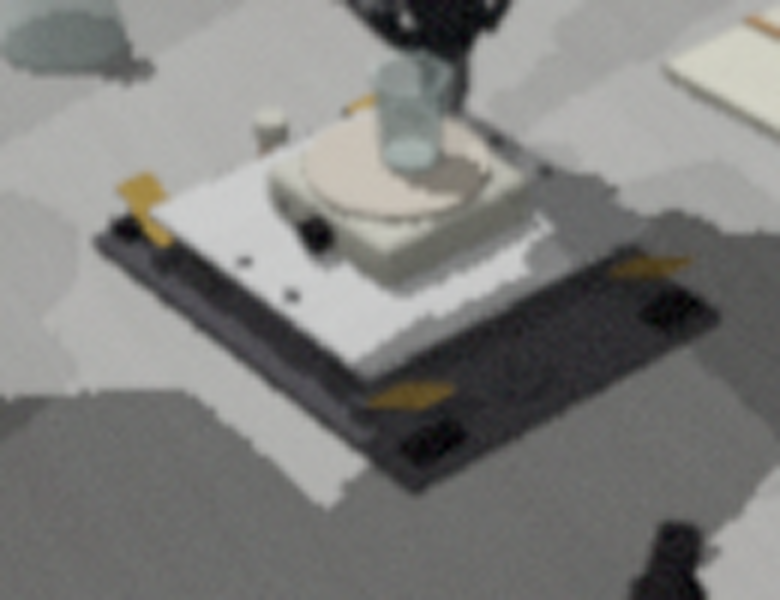

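Far-left tab lies flat at (358,104) in the side view, with the other tabs still up and nothing displaced. Now the check press.

```bash
python3 -m crank '0.5 0 2 0 0 0; 0.5 0 4 0 0 0; 0.5 0 4.5 0 0 0; 0.5 0 4.5 0 0 0; 0.5 0 4.5 0 0 0'
```

```text
t: 15.2
ee_pos: [0.6112, 0.1016, 0.1207]
tcp_rot: [[-0.207, 0.978, -0.0], [0.978, 0.207, -0.0], [-0.0, -0.0, -1.0]]
force: [0.2, 0.4, 0.3]
opening: 0.0
```

```bash
python3 -m crank '0 0 0.5 0 0 0; 0 0 1 0 0 0; 0 0 1 0 0 0; 0 0 1 0 0 0'
```

```text
t: 15.6
ee_pos: [0.6113, 0.1017, 0.1198]
tcp_rot: [[-0.207, 0.978, 0.0], [0.978, 0.207, 0.0], [0.0, 0.0, -1.0]]
force: [-1.0, -0.3, 3.8]
opening: -0.0001
```

```bash
python3 -m crank '0 0 0.3 0 0 0; 0 0 0.5 0 0 0; 0 0 0.5 0 0 0; 0 0 0.5 0 0 0'
```

```text
t: 16.0
ee_pos: [0.6113, 0.1017, 0.1197]
tcp_rot: [[-0.207, 0.978, 0.0], [0.978, 0.207, -0.0], [-0.0, 0.0, -1.0]]
force: [-3.5, -0.6, 10.4]
opening: 0.0002
```

```bash
python3 -m crank '0 0 0.1 0 0 0; 0 0 0.1 0 0 0; 0 0 0.1 0 0 0; 0 0 0.1 0 0 0; 0 0 0.1 0 0 0'
```

```text
t: 16.5
ee_pos: [0.6113, 0.1017, 0.1196]
tcp_rot: [[-0.207, 0.978, 0.0], [0.978, 0.207, 0.0], [-0.0, 0.0, -1.0]]
force: [-3.4, -0.3, 11.1]
opening: -0.0002
```

```bash
python3 -m crank '0 0 -20 0 0 0; 0 0 -60 0 0 0; 0 0 -105 0 0 0; 0 0 -150 0 0 0; 40 0 -170 0 0 0; 90 0 -180 0 0 0; 140 0 -180 0 0 0; 190 0 -180 0 0 0; 240 0 -180 0 0 0; 280 0 -180 0 0 0'
```

```text
t: 17.5
ee_pos: [0.5522, 0.3781, 0.2988]
tcp_rot: [[-0.208, 0.978, -0.0], [0.978, 0.208, -0.0], [0.0, -0.0, -1.0]]
force: [-0.8, -0.0, 0.2]
opening: -0.0
```

```bash
python3 -m crank '25 -25 0 0 0 0; 50 -50 0 0 0 0; 75 -80 0 0 0 0; 75 -120 0 0 0 0; 75 -120 0 0 0 0; 75 -120 0 0 0 0'
python3 - <<'E'
from h import *
p,d=viewer.snapshot("top"); cv2.imwrite("pics/t3.png",cv2.resize(p[115:240,175:315,::-1],(672,600),interpolation=cv2.INTER_CUBIC))
p,d=viewer.snapshot("side"); cv2.imwrite("pics/s4.png",cv2.resize(p[...,::-1],(800,600),interpolation=cv2.INTER_CUBIC))
E
```

```text
t: 18.1
ee_pos: [0.4197, 0.4242, 0.2994]
tcp_rot: [[-0.208, 0.978, 0.0], [0.978, 0.208, 0.0], [-0.0, 0.0, -1.0]]
force: [0.2, -0.3, 0.4]
opening: -0.0002
```

View pics/t3.png

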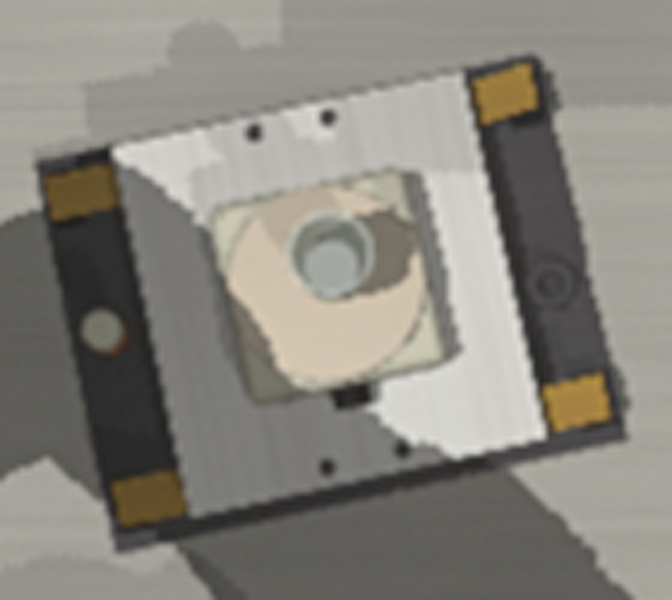

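View pics/s4.png

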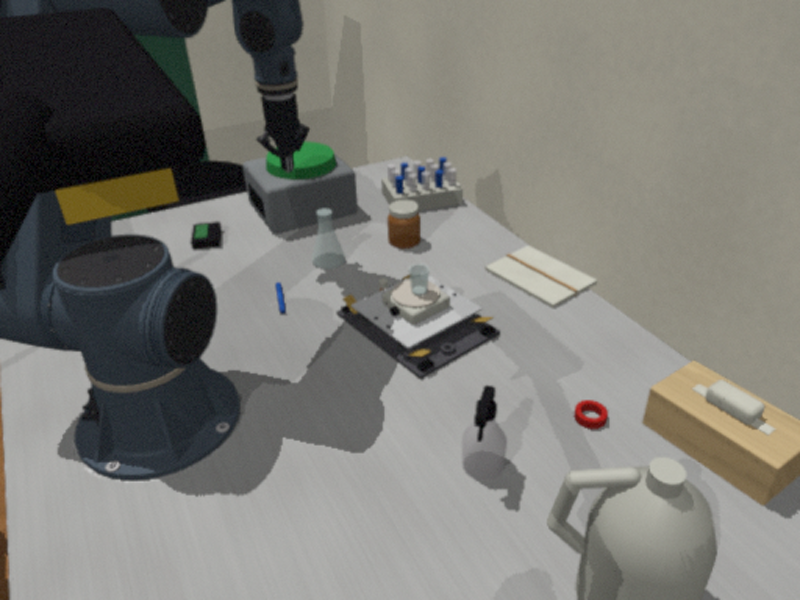

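The plate, beaker, vial, nut and bench items are where they started. The far-left tab at (82,193) in the crop now lies lower. I'll confirm its height by depth, then hand in.

```bash
python3 - <<'E'
from h import *
from station import job
p,d=viewer.snapshot("top");i=viewer.camera_info("top");E=i['extrinsics']
for n,a in {"FL":(80,193),"FR":(505,93),"NR":(580,402),"NL":(148,498)}.items():
    u,v=(np.array(a)/4.8+[175,115]-.4).round().astype(int)
    q=cv2.undistortPoints(np.array([[[u,v]]],float),i['camera_matrix'],np.array([i['k1'],0,0,0]))[0,0]
    D=np.median(d[v-1:v+2,u-1:u+2]);print(n,(E[:3,:3]@np.array([q[0]*D,q[1]*D,D])+E[:3,3])[2].round(4))
E
```

```text
FL 0.0219
FR 0.0379
NR 0.0405
NL 0.0357
```

```bash
python3 -c "
from station import job
print(job.job_done())"
```

```text
the job is handed in; nothing more can be done
None
```

The soft foot was the far-left one. I pressed its shim tab flat, checked the corner again, and handed the job in at about 18 s of the 58 s allowed.

- **Finding the corner:** Near-left, near-right and far-right were rigid, sinking about 0.1 mm once in contact at 15–23 N. That is firmer than the 10 N needed. Far-left sank about 3 mm at 5–9 N.
- **Shim:** I pressed the far-left tab onto its rest, reaching 13.5 N when it stopped moving.
- **Check press:** The same corner then held about 10–11 N with roughly 0.9 mm of sink, so the shim now carries it.
- **Final state:** Depth readings put the far-left tab at 22 mm (flat) and the other three at 36–40 mm (still up). In the pictures the plate, beaker, vial, nut and bench items looked unmoved, and the arm finished well clear of everything.

No check failed or disagreed. The rigid presses also read up to about 7 N of sideways force, but no shift of the plate could be seen.

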